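Wind down the gel cassette press with its loose crank

TASK

Pick up the crank with the square hole and fit it all the way down onto the square shaft end on top of the gel cassette press. Then wind it clockwise (seen from above), through as many turns as it takes, until the pressure plate is down on the stack of cassettes, and leave the crank sitting on the shaft.

Things in the scene. Friction and masses are not known exactly. Their poses are not given: they have to be found in the camera images.
- crank: Larger of two loose steel cranks, 0.29 kg, flat on the bench: square hub 42 x 42 mm, 34 mm tall, with a 24 mm square hole right through; arm 18 mm wide, 14 mm tall along +x to the grip. Origin: centre of the hub's underside, on the hole's axis; z up. Lift it by the hub's flat +y and -y faces. The smaller crank (round hub, small round hole) does not fit.
- crank_handle (a point): Middle of the crank's upright grey grip, 65 mm along the crank's +x from the hole's axis and 47 mm above its underside: 20 mm diameter, from 16 to 78 mm above the underside. It spins freely on its pin, so it can be held while it is carried round in a circle about the shaft.
- shaft_end (a point): Top centre of the upright 20 mm square shaft end on the press's bridge; its top 10 mm taper to 8 mm. x, y lie along its sides and turn with it. Fits the hole with 2 mm to spare each side, 13 degrees of play. Seated: crank's underside on the round shoulder (34 mm wide) 34 mm below; the bridge is 14 mm lower still and nothing on the press is higher than the shaft. Turns with 0.1 N m, stays put.
- plate (a joint): Gap in m between the fixed press's pressure plate (aluminium, 120 x 130 mm, under the bridge) and the white cassette stack: 0 just touching. Starts at 0.017 to 0.027. Each full clockwise turn of the shaft, seen from above, lowers it 12 mm. Its rubber face lets it go 4 mm past touching (to -0.004), then the screw stops dead.
Mind the look-alikes: they are no part of the job. Leave any red look-alike of the crank alone.

How it is judged:
On the way:
1. the crank is fitted down on the square shaft end while the plate is still well up (horizontal distance between crank and shaft_end below 0.008 m and z of crank in the frame of shaft_end below -0.024 m and angle between crank's own z axis and vertical below 0.2 rad and value of joint plate above 0.01 m), for 0.2 s.
At the end, for the whole second after the job is handed in: The plate is down on the cassettes (gap under 3 mm, or anywhere past touching), and the crank sits at rest on the shaft: its axis within 8 mm of the shaft's, its underside at least 24 mm below the shaft's top, tilted less than 0.2 rad (horizontal distance between crank and shaft_end below 0.008 m and z of crank in the frame of shaft_end below -0.024 m and angle between crank's own z axis and vertical below 0.2 rad and value of joint plate below 0.003 m and linear speed of crank below 0.02 m/s and angular speed of crank below 0.15 rad/s).
It also fails if it takes over 67 s, if anything falls off the work surface, if the arm or the gripper's body presses on something with over 40 N, if the wrist force passes 120 N, or if a joint passes its speed limit or range.

ROBOT

A 6-joint arm with a two-finger parallel gripper is mounted at the origin on the work surface. World frame = base frame: x ahead of the robot, y to its left, z up, the work surface at z = 0. Lengths are in m, angles in rad, forces in N, time in s.
With the tool pointing down it reaches from about 0.275 to 0.875 m from the base axis. Payload 12.5 kg.
Tool frame: the origin (TCP) lies on the centre line of the jaws, within the pads' length; the fingertips stand r.finger_overhang ahead of it and the grasp point (between the pads) lies 3 mm ahead of it (r.finger_overhang is the distance from the TCP to the fingertips, in m); z points along the fingers, y is the direction in which the jaws open and shut (so a half turn about z gives the same grasp; the last joint's range is limited). The gripper opens to 85 mm and grips with 20 to 120 N. Pads are 22 mm wide; open, the fingers measure 114 mm over their backs; the gripper's body (76 mm by 85 mm) begins 54 mm behind the grasp point. The pads swing forward as they close: fully open they stand 13 mm farther back than shut.
Start: joints at [-1.327, 0.351, 1.652, -0, 1.139, -0.085], TCP at [0.178, -0.521, 0.253] pointing down, gripper open.
Joint ranges: [-2.75, 2.75], [-0.79, 2.1], [0.01, 2.65], [-1.57, 4.71], [0.07, 3.14], [-2.87, 2.87]. Speed limits (rad/s): [2.22, 2.22, 2.79, 3.14, 3.14, 3.14].

INTERFACE

Orientations are given as a unit quaternion [x, y, z, w].
In Python, from cell import r, optics gives the robot as it stands. The module is installed in compiled form; this text tells all that it offers. Calls block until the motion is done:
- r.move_to(position, orientation): joint-space move of the TCP to a pose.
- r.move_linear(position, rot=None, vel=0.15): straight line of the TCP; rot=None keeps the orientation; vel is the mean speed in m/s.
- r.set_joints(angles): joint-space move.
- r.set_gripper(opening, squeeze=None): opening from 0.0 (shut) to 1.0 (fully open); squeeze is the grip in N (None keeps the last); returns when the fingers have stopped.
- r.sleep(seconds).
- r.inverse_kinematics(position, orientation): joint angles nearest the present ones, or None.
- optics.get_image(name): name is "side" or "top"; returns a dict with "pixels" (480x640x3 uint8, red, green, blue), "depth" (480x640 float32, m along the optical axis (not along the pixel's ray), 0 where there is no reading), "fx", "fy", "cx", "cy" (pixels), "D" ([k1, k2, p1, p2, k3] as OpenCV has them; the pictures are not rectified), "camera_from_world" (4x4, takes a point from world to camera coordinates). Camera axes: x right, y down, z forward; pixel columns grow to the right and rows downward; lengths in m; the calibration is good to about 2 mm. A picture is of the moment at which its call begins.
A pose or a line that the arm cannot do raises r.PlanningError and nothing moves.
- r.hand_in(): hands the job in, once; it reports no verdict.
Readings, each from a call of its own:
- r.current_t(): time.
- r.current_q(): joint angles.
- r.current_qvel(): joint speeds.
- r.current_effort(): joint torques, N m.
- r.current_tool_pos(): TCP position.
- r.current_ee_rot(): TCP orientation.
- r.current_contact_force(): force on the tool from outside, world axes, zero at the start.
- r.current_torque(): the same for the moment, N m.
- r.current_opening(): opening from 0.0 (shut) to 1.0 (fully open).
Only numpy, scipy, OpenCV 4.12 (cv2) and the standard library are available. Lean on these libraries where they do the work, as an engineer would, in place of code of your own. Each camera call takes 0.05 s, during which the arm holds its last target. There are 200 camera calls.

## Working session

There is one attempt and no reset: what is moved stays moved. The work goes in short steps, each a Python script; the robot and the scene stay as the last script left them, time stands still between calls to the robot, and variables do not carry over. Pictures are saved under pics/ and viewed, about 8 in all and at most 12, crops included, and the job is handed in when it is done.

```bash
mkdir -p pics && cat > h.py <<'E'
import numpy as np, cv2
from cell import r, optics
def grab(n):
    d=optics.get_image(n); d["K"]=np.array([[d["fx"],0,d["cx"]],[0,d["fy"],d["cy"]],[0,0,1.]]); d["D"]=np.array(d["D"],float)
    return d
def ray(d,uv):
    uv=np.atleast_2d(np.array(uv,float)); n=cv2.undistortPoints(uv[:,None],d["K"],d["D"])[:,0]
    T=np.linalg.inv(np.array(d["camera_from_world"])); v=np.c_[n,np.ones(len(n))]@T[:3,:3].T
    return T[:3,3],v
def onplane(d,uv,z):
    o,v=ray(d,uv); return o+v*((z-o[2])/v[:,2:3])
def cloud(d):
    ys,xs=np.mgrid[0:480,0:640]; uv=np.c_[xs.ravel(),ys.ravel()]
    o,v=ray(d,uv); P=o+v*d["depth"].reshape(-1,1); P[d["depth"].ravel()==0]=np.nan
    return P.reshape(480,640,3)
def proj(d,P):
    T=np.array(d["camera_from_world"]); return cv2.projectPoints(np.atleast_2d(np.array(P,float)),cv2.Rodrigues(T[:3,:3])[0],T[:3,3],d["K"],d["D"])[0][:,0]
def save(img,n): cv2.imwrite("pics/"+n,cv2.cvtColor(np.ascontiguousarray(img),cv2.COLOR_RGB2BGR))
E
python3 - <<'E'
from h import *
for n in("top","side"):
    d=grab(n); save(d["pixels"],n+"0.png"); np.savez(n+"0.npz",**d)
    print(n,np.linalg.inv(d["camera_from_world"]).round(3).tolist(),d["fx"],d["D"],(d["depth"]==0).mean())
print(r.current_t(),r.finger_overhang,r.current_opening(),r.current_ee_rot())
E
```

```text
top [[0.025, -0.994, 0.103, 0.416], [-1.0, -0.024, 0.011, 0.055], [-0.008, -0.103, -0.995, 1.137], [0.0, 0.0, 0.0, 1.0]] 569.065939634869 [-0.05447657  0.          0.          0.          0.        ] 0.003938802083333333
side [[-0.997, -0.041, 0.06, 0.441], [-0.072, 0.458, -0.886, 0.857], [0.009, -0.888, -0.46, 0.554], [0.0, 0.0, 0.0, 1.0]] 442.67683972520257 [-0.10051669  0.          0.          0.          0.        ] 0.004029947916666667
0.1 0.022 1.0013094175279686 [ 9.86514766e-01  1.63671443e-01 -2.36485686e-05 -5.23985902e-04]
```

View pics/top0.png

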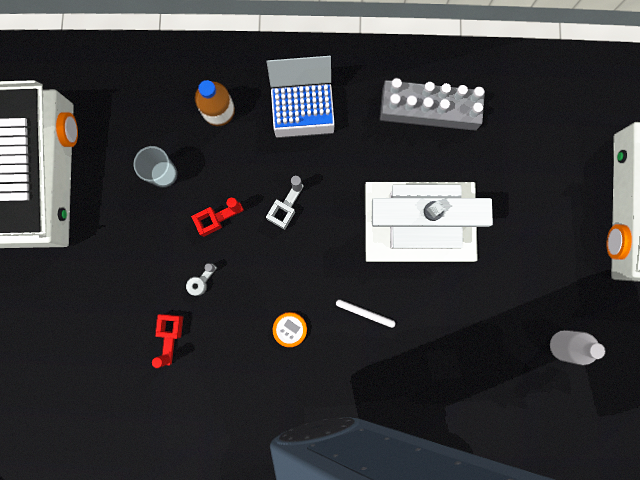

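View pics/side0.png

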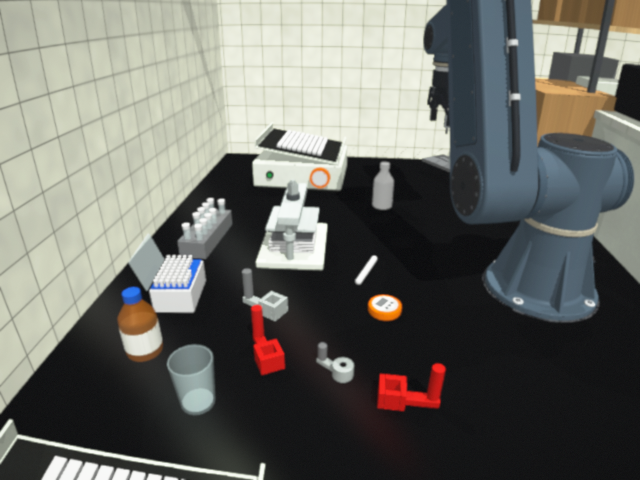

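Candidates in the top view: the steel crank with the square hole at (281,214), the steel one with a round hub at (196,286, too small), and red look-alikes at (207,220) and (168,327). By the description I choose (281,214). The shaft end is at about (437,210) on the press bridge. Next I measure both and check with a close crop.

```bash
python3 - <<'E'
from h import *
d=dict(np.load("top0.npz")); P=cloud(d); im=d["pixels"]
a=im[165:240,255:320]; b=im[180:255,400:500]
save(np.hstack([cv2.resize(a,None,fx=5,fy=5,interpolation=2),cv2.resize(b[:, :85],None,fx=5,fy=5,interpolation=2)]),"crop1.png")
# crank: points above bench
sub=P[165:240,255:320].reshape(-1,3)
hub=(sub[:,2]>.027)&(sub[:,2]<.042); print("hub z",np.nanmedian(sub[hub,2]),hub.sum(), sub[hub].mean(0))
uv=np.argwhere((P[165:240,255:320,2]>.028)&(P[165:240,255:320,2]<.040))[:,::-1]+[255,165]
m=np.zeros((480,640),np.uint8); m[165:240,255:320]=((P[165:240,255:320,2]>.028)&(P[165:240,255:320,2]<.040))*255
cs=cv2.findContours(m,0,2)[0]; c=max(cs,key=cv2.contourArea); w=onplane(d,c[:,0],.034)
print("hub rect (mm)",cv2.minAreaRect((w[:,:2]*1000).astype(np.float32)))
g=sub[sub[:,2]>.06]; print("grip",g.mean(0),g.max(0),len(g))
# press
s=P[180:255,400:500].reshape(-1,3); z=s[:,2]; print("press z hist",np.histogram(z[~np.isnan(z)],bins=np.arange(0,.25,.01)))
t=s[z>np.nanmax(z)-.006]; print("top",np.nanmax(z),t.mean(0),len(t))
np.set_printoptions(linewidth=250,suppress=True); print((P[192:228,420:458,2]*1000)[::2,::2].round())
E
```

```text
hub z 0.034012198403415184 344 [0.59242428 0.13738804 0.03385549]
hub rect (mm) ((590.0026245117188, 138.88514709472656), (42.4349365234375, 42.321556091308594), 61.35685729980469)
grip [0.64583732 0.10764904 0.07634176] [0.65631774 0.11636606 0.08154808] 97
press z hist (array([ 702, 1001,  234,    0,    0,    0,    0,    7, 2066,   14,    0,
          2,   91, 2231,  103,   82,   16,   80,   63,    0,    0,    0,
          0,    0]), array([0.  , 0.01, 0.02, 0.03, 0.04, 0.05, 0.06, 0.07, 0.08, 0.09, 0.1 ,
       0.11, 0.12, 0.13, 0.14, 0.15, 0.16, 0.17, 0.18, 0.19, 0.2 , 0.21,
       0.22, 0.23, 0.24]))
top 0.1885112736818637 [ 0.58308325 -0.14046653  0.1842833 ] 27
[[ 82.  84.  89.  87.  87.  89.  87.  87.  86.  85.  84.  89.  85.  86.  85.  84.  82.  86.  85.]
 [ 85.  85.  86.  84.  82.  84.  84.  85.  85.  85.  84.  84.  85.  85.  82.  84.  82.  83.  84.]
 [ 87.  81.  83.  84.  81.  84.  85.  84.  85.  86.  87.  89.  84.  88.  89.  85.  85.  84.  89.]
 [136. 137. 135. 134. 135. 134. 135. 136. 136. 134. 137. 135. 135. 136. 134. 136. 137. 135. 136.]
 [134. 135. 139. 134. 135. 136.
[... 641 characters left out ...]
7. 138. 137.]
 [131. 137. 135. 150. 148. 146. 158. 166. 178. 175. 151. 148. 134. 136. 134. 138. 138. 138. 136.]
 [ nan 133. 136. 142. 149. 150. 148. 161. 151. 152. 150. 137. 141. 131. 138. 135. 134. 135. 135.]
 [136. 137. 135. 138. 143. 149. 150. 151. 151. 150. 136. 137. 138. 134. 135. 135. 139. 138. 132.]
 [138. 137. 136. 137. 133. 142. 143. 142. 138. 137. 136. 135. 136. 138. 138. 137. 137. 138. 134.]
 [134. 134. 134. 136. 132. 136. 135. 134. 135. 133. 132. 136. 136. 137. 135. 140. 137. 139. 136.]
 [132. 133. 138. 136. 136. 136. 133. 139. 137. 135. 134. 134. 135. 133. 136. 137. 135. 135. 135.]
 [122. 125. 125. 122. 123. 124. 124. 123. 125. 122. 123. 125. 126. 120. 122. 121. 123. 123. 125.]]
```

View pics/crop1.png

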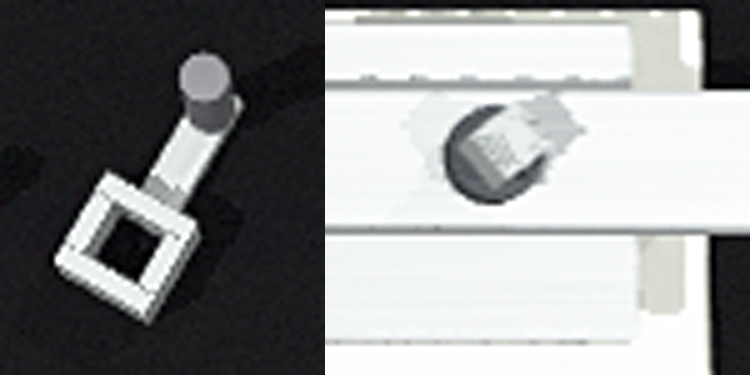

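The crop confirms it: a square hub with a square hole at (281,214). The hub rectangle measures 42.4 × 42.3 mm with its top at z=0.034, and the grip is 64 mm away, so all the sizes match. The bridge is at 0.136, the shoulder at 0.150 and the shaft top at about 0.184. Now I need the shaft's yaw, a finer axis position, and the gap.

```bash
python3 - <<'E'
from h import *
np.set_printoptions(linewidth=200,suppress=True)
d=dict(np.load("top0.npz")); s=dict(np.load("side0.npz")); 
c0=np.array([.583,-.14])
for n,q in(("top",d),("side",s)):
    P=cloud(q).reshape(-1,3); near=(np.hypot(*(P[:,:2]-c0).T)<.03)
    for lo,hi in((.145,.154),(.156,.172),(.176,.19)):
        A=P[near&(P[:,2]>lo)&(P[:,2]<hi)]; 
        if len(A)>4: print(n,lo,len(A),A.mean(0).round(4),"rect",cv2.minAreaRect((A[:,:2]*1000).astype(np.float32)))
# dark shoulder circle in top view
g=cv2.cvtColor(d["pixels"],cv2.COLOR_RGB2GRAY); m=np.zeros_like(g); m[195:228,418:446]=(g[195:228,418:446]<130)*255
c=max(cv2.findContours(m,0,2)[0],key=cv2.contourArea); w=onplane(d,c[:,0],.150)[:,:2]
h=cv2.convexHull((w*1000).astype(np.float32)); print("shoulder encl circle",cv2.minEnclosingCircle(h), len(c))
a=cv2.resize(d["pixels"][192:226,416:456],None,fx=10,fy=10,interpolation=2)
u=proj(s,[.583,-.14,.165])[0].astype(int); print(u)
b=cv2.resize(s["pixels"][u[1]-25:u[1]+75,u[0]-45:u[0]+50],None,fx=4,fy=4,interpolation=2)
hh=max(len(a),len(b)); pad=lambda x:np.vstack([x,np.zeros((hh-len(x),x.shape[1],3),np.uint8)])
save(np.hstack([pad(a),pad(b)]),"crop2.png")
E
```

```text
top 0.145 136 [ 0.5804 -0.137   0.1501] rect ((583.3248291015625, -140.27163696289062), (33.23446273803711, 32.97515869140625), 70.90325927734375)
top 0.156 27 [ 0.5776 -0.1335  0.1652] rect ((578.2433471679688, -133.71986389160156), (18.45700454711914, 2.542506217956543), 40.87956619262695)
top 0.176 104 [ 0.5834 -0.1402  0.1808] rect ((583.8356323242188, -140.1923828125), (18.086149215698242, 19.253887176513672), 38.01583480834961)
side 0.145 62 [ 0.5806 -0.1315  0.15  ] rect ((582.3207397460938, -132.88906860351562), (21.680362701416016, 32.87169647216797), 84.79911804199219)
side 0.156 69 [ 0.5802 -0.1347  0.1639] rect ((581.483154296875, -135.73733520507812), (16.719940185546875, 26.745433807373047), 84.6017837524414)
side 0.176 43 [ 0.581  -0.1372  0.1807] rect ((582.26611328125, -141.1260986328125), (18.91069221496582, 20.609386444091797), 38.89329147338867)
shoulder encl circle ((582.4957885742188, -138.70709228515625), 17.714269638061523) 44
[292 187]
```

View pics/crop2.png

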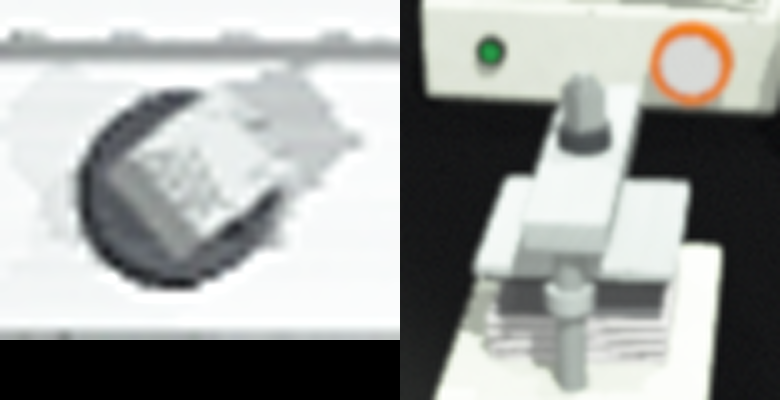

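The shoulder rectangle and shaft-top cloud agree on an axis at (0.583,-0.140). The yaw estimates are 38–41° (mod 90), so I'll use 40°, which means setting the crank down at yaw -50°. In the side crop the plate has a clear dark gap over the white stack. Now I pick up the crank by its ±y hub faces.

```bash
cat >> h.py <<'E'
from scipy.spatial.transform import Rotation as R
def down(psi):  # tool z down, jaw (y) axis at yaw psi [deg]
    p=np.radians(psi); y=np.array([np.cos(p),np.sin(p),0]); z=np.array([0,0,-1.])
    return R.from_matrix(np.c_[np.cross(y,z),y,z]).as_quat()
def st(s=""): print(s,"t",round(r.current_t(),2),"p",np.round(r.current_tool_pos(),4),"F",np.round(r.current_contact_force(),1),"T",np.round(r.current_torque(),2),"op",round(r.current_opening(),3))
S=np.array([.583,-.140])
E
python3 - <<'E'
from h import *
q=down(61.2); c=[.590,.1385]
print(np.round(r.inverse_kinematics([*c,.2],q),2))
r.move_to([*c,.20],q); st("above")
r.move_linear([*c,.027],vel=.15); st("down")
r.set_gripper(0.,60); st("closed")
r.move_linear([*c,.12],vel=.15); st("lift")
for n in("top","side"):
    d=grab(n); save(d["pixels"],n+"1.png"); np.savez(n+"1.npz",**d)
    u=proj(d,[*c,.1])[0].astype(int); print(n,u)
a=[cv2.resize(cv2.imread(f"pics/{n}1.png")[y:y+130,x:x+130],None,fx=3,fy=3) for n,x,y in(("top",220,120),("side",200,200))]
cv2.imwrite("pics/crop3.png",np.hstack(a))
E
```

```text
[ 0.15  0.51  1.55 -0.    1.08 -0.91]
above t 2.85 p [0.5902 0.1378 0.2001] F [-0.1 -0.1  0.4] T [-0.01 -0.01  0.08] op 1.001
down t 4.15 p [0.5905 0.1386 0.0279] F [0.9 0.3 0.9] T [ 0.07  0.03 -0.05] op 0.997
closed t 4.62 p [0.5903 0.1386 0.0276] F [-1.3 -0.5  6.6] T [-0.03  0.22  0.02] op 0.484
lift t 5.39 p [0.5893 0.1384 0.119 ] F [ 0.3 -0.5 -2.7] T [0.02 0.06 0.05] op 0.482
top [277 207]
side [270 270]
```

View pics/crop3.png

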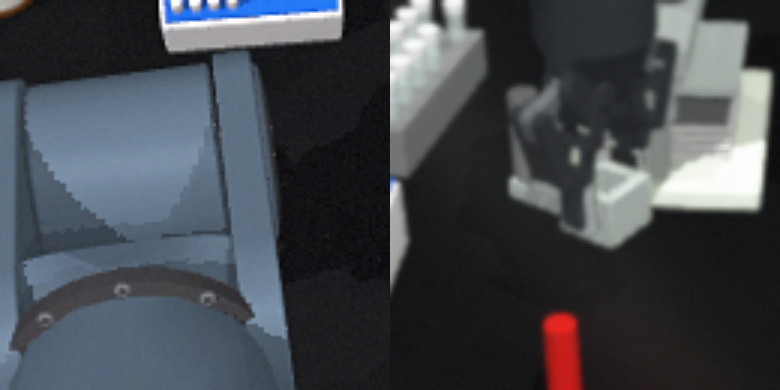

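The side crop (right half, hub at about (605,205)) shows the crank held level in the jaws, and the 2.7 N on the wrist matches its weight. Next I carry it over the shaft and lower it, watching the force.

```bash
python3 - <<'E'
from h import *
r.move_linear([.589,.138,.25],vel=.2)
q=down(40)
r.move_to([*S,.25],q); st("above shaft")
z=.222
r.move_linear([*S,z],vel=.1); st("pre")
F0=np.array(r.current_contact_force())
while z>.1775:
    z=max(z-.005,.1775); r.move_linear([*S,z],vel=.06)
    F=np.array(r.current_contact_force())-F0; print(round(z,4),F.round(1),np.round(r.current_tool_pos(),4))
    if np.linalg.norm(F)>12: print("stop"); break
st()
d=grab("side"); save(cv2.resize(d["pixels"][130:290,200:400],None,fx=3,fy=3),"crop4.png")
E
```

```text
above shaft t 7.37 p [ 0.5832 -0.1389  0.2497] F [ 0.   0.5 -3.8] T [ 0.05 -0.02  0.03] op 0.482
pre t 7.8 p [ 0.5831 -0.1393  0.2219] F [ 0.4  0.  -3.3] T [ 0.04 -0.03  0.  ] op 0.479
0.217 [-0.7 -0.2 -0.4] [ 0.583  -0.1399  0.2171]
0.212 [-0.6 -0.9 -0.2] [ 0.5829 -0.14    0.2117]
0.207 [-0.1  0.  -0.3] [ 0.5828 -0.14    0.2066]
0.202 [-1.  -0.2  0.3] [ 0.5828 -0.1399  0.2016]
0.197 [-0.4 -0.2  0.8] [ 0.5828 -0.1399  0.1966]
0.192 [ 0.  -0.2  0.9] [ 0.5828 -0.1399  0.1916]
0.187 [0.2 0.9 0. ] [ 0.5828 -0.1399  0.1866]
0.182 [-0.9 -0.2  0.6] [ 0.5828 -0.1399  0.1816]
0.1775 [0.8 0.4 2. ] [ 0.5833 -0.1401  0.1776]
 t 10.05 p [ 0.5833 -0.1401  0.1776] F [ 1.3  0.4 -1.4] T [-0.01 -0.18 -0.  ] op 0.48
```

View pics/crop4.png

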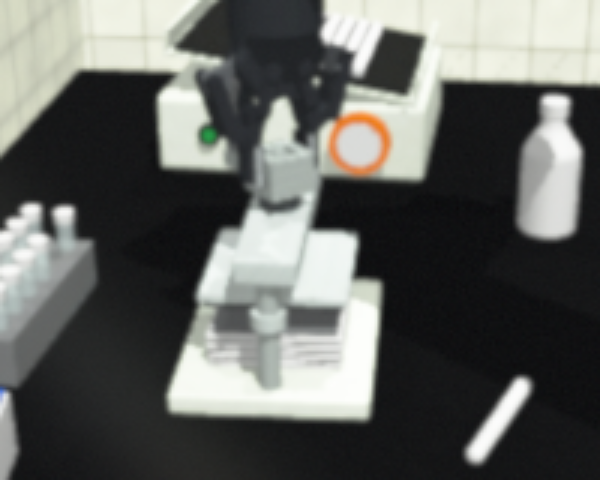

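The hub sits on the shoulder in this picture (hub at about (285,175)), and contact force appears at TCP z=0.1776, as computed. I release, rise, and re-measure the hub, the grip and the plate gap.

```bash
python3 - <<'E'
from h import *
r.set_gripper(1.0); st("open")
r.move_linear([*S,.29],vel=.2)
# move aside for a clear view
r.move_to([.42,-.33,.33],down(40)); st("aside")
for n in("top","side"):
    d=grab(n); np.savez(n+"2.npz",**d); save(d["pixels"],n+"2.png"); P=cloud(d).reshape(-1,3)
    near=np.hypot(*(P[:,:2]-S).T)<.1
    for lo,hi in((.178,.19),(.215,.235)):
        A=P[near&(P[:,2]>lo)&(P[:,2]<hi)]
        if len(A)>4: print(n,lo,len(A),A.mean(0).round(4),cv2.minAreaRect((A[:,:2]*1000).astype(np.float32)))
    A=P[near&(P[:,2]>.07)&(P[:,2]<.10)]; print("plate z",np.median(A[:,2]),len(A),A.min(0),A.max(0))
top=cv2.imread("pics/top2.png")[150:280,350:510]; side=cv2.imread("pics/side2.png")[150:280,240:370]
cv2.imwrite("pics/crop5.png",np.hstack([cv2.resize(top,(480,390),interpolation=2),cv2.resize(side,(390,390),interpolation=2)])[:,:800])
E
```

```text
open t 10.61 p [ 0.583  -0.14    0.1776] F [-0.1  0.4  0.2] T [-0.04 -0.01  0.  ] op 0.998
aside t 12.32 p [ 0.4205 -0.3294  0.3294] F [0.3 0.2 0.1] T [-0.02 -0.02 -0.  ] op 1.001
top 0.178 544 [ 0.5848 -0.1418  0.1833] ((597.0838623046875, -156.44284057617188), (41.81928253173828, 86.2675552368164), 39.95574188232422)
top 0.215 137 [ 0.6245 -0.1874  0.2264] ((625.4111328125, -188.2504119873047), (18.73214340209961, 19.719215393066406), 79.13597869873047)
plate z 0.08518091470618416 2141 [ 0.52354324 -0.20467961  0.07705409] [ 0.64362433 -0.07410897  0.09317225]
side 0.178 203 [ 0.5883 -0.1444  0.1836] ((595.8916015625, -158.08761596679688), (42.70542907714844, 95.25833129882812), 38.534244537353516)
side 0.215 51 [ 0.6221 -0.1843  0.2229] ((623.6082153320312, -187.6126708984375), (18.657089233398438, 19.06963348388672), 52.30904006958008)
plate z 0.08604584374536708 870 [ 0.5205792  -0.20932406  0.07275727] [ 0.64185403 -0.04013975  0.09978539]
```

View pics/crop5.png

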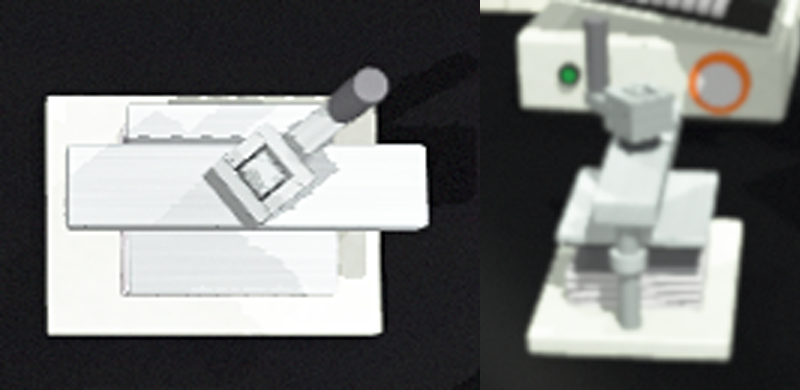

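The hub top is at 0.1833, so it is fully seated, with the hub yaw aligned to the shaft (square hole around the shaft at crop (268,172)). The grip is at (0.625,-0.188), 64 mm from the axis at -49°. I estimate the gap from the side brightness profile while taking the grip and starting to wind.

```bash
cat >> h.py <<'E'
def gapprof(d,x,y=-.0745):
    zs=np.arange(.09,.03,-.002); uv=proj(d,[[x,y,z] for z in zs]); g=cv2.cvtColor(d["pixels"],cv2.COLOR_RGB2GRAY).astype(np.float32)
    v=cv2.remap(g,uv[:,0].astype(np.float32),uv[:,1].astype(np.float32),1)[:,0]
    print("prof",x,[(int(round(a*1000)),int(b)) for a,b in zip(zs,v)])
def wind(a0,a1,z,c=S,rad=.065,step=10,vel=.12,fmax=15):
    """clockwise from angle a0 to a1 [deg]; stop on tangential force"""
    a=a0
    while a>a1:
        a=max(a-step,a1); t=np.radians(a); r.move_linear([c[0]+rad*np.cos(t),c[1]+rad*np.sin(t),z],vel=vel)
        F=np.array(r.current_contact_force()); er=np.array([np.cos(t),np.sin(t),0]); et=np.array([np.sin(t),-np.cos(t),0])
        print(round(a),"Ft %.1f Fr %.1f Fz %.1f t %.1f"%(F@et,F@er,F[2],r.current_t()))
        if abs(F@et)>fmax or np.linalg.norm(F)>30: print("STOP"); break
    return a
E
python3 - <<'E'
from h import *
d=dict(np.load("side2.npz"))
for x in(.55,.545,.615): gapprof(d,x)
q=down(40); h=[.625,-.1885]
r.move_to([*h,.28],q)
r.move_linear([*h,.213],vel=.12); st("at handle")   # grasp pt 60 mm above underside, tips 41 mm
r.set_gripper(0.,35); st("grip")
p=np.array(r.current_tool_pos())[:2]-S; a0=np.degrees(np.arctan2(p[1],p[0])); print("rad",np.hypot(*p),a0)
a=wind(a0,a0-90,.213)
st(); print("end",a)
E
```

```text
prof 0.55 [(90, 221), (88, 217), (86, 210), (84, 202), (82, 189), (80, 160), (78, 121), (76, 88), (74, 80), (72, 79), (70, 80), (68, 80), (66, 81), (64, 86), (62, 94), (60, 113), (58, 127), (56, 146), (54, 173), (52, 208), (50, 217), (48, 209), (46, 192), (44, 210), (42, 216), (40, 210), (38, 189), (36, 198), (34, 209), (32, 217)]
prof 0.545 [(90, 222), (88, 220), (86, 215), (84, 207), (82, 190), (80, 157), (78, 118), (76, 84), (74, 81), (72, 80), (70, 81), (68, 81), (66, 81), (64, 86), (62, 96), (60, 116), (58, 126), (56, 144), (54, 169), (52, 211), (50, 217), (48, 208), (46, 195), (44, 213), (42, 216), (40, 208), (38, 191), (36, 206), (34, 214), (32, 213)]
prof 0.615 [(90, 157), (88, 156), (86, 155), (84, 154), (82, 146), (80, 128), (78, 100), (76, 79), (74, 75), (72, 78), (70, 81), (68, 82), (66, 82), (64, 81), (62, 81), (60, 81), (58, 83), (56, 91), (54, 110), (52, 134), (50, 149), (48, 155), (46, 150), (44, 160), (42, 174), (40, 188), (38, 187), (36, 202), (34, 216), (32, 217)]
at handle t 14.12 p [ 0.6252 -0.1889  0.2139] F [-0.6 -0.1  0.5] T [-0.05 -0.   -0.02] op 0.993
grip t 14.73 p [ 0.6251 -0.1886  0.2132] F [ 0.3 -0.2  1.6] T [ 0.02 -0.03  0.01] op 0.223
rad 0.06426334777872307 -49.08794219994966
-59 Ft 0.3 Fr -0.1 Fz 1.5 t 15.0
-69 Ft 1.1 Fr 1.4 Fz 0.8 t 15.2
-79 Ft 1.8 Fr 2.5 Fz 2.9 t 15.5
-89 Ft 0.7 Fr 4.1 Fz 3.0 t 15.7
-99 Ft 0.8 Fr 4.1 Fz 5.1 t 16.0
-109 Ft 1.4 Fr 4.5 Fz 5.6 t 16.2
-119 Ft 0.7 Fr 3.8 Fz 5.5 t 16.5
-129 Ft 0.2 Fr 4.9 Fz 4.7 t 16.7
-139 Ft 0.6 Fr 4.4 Fz 5.5 t 17.0
 t 16.98 p [ 0.5337 -0.1822  0.2131] F [-3.7 -2.5  5.5] T [-0.25  0.43 -0.03] op 0.226
end -139.08794219994965
```

The crank turns easily, with tangential force around 1 N. Even the smallest starting gap allows 1.75 turns before the stop, so I go on to 1.6 turns with force monitoring and look again.

```bash
python3 - <<'E' | awk 'NR%4==1||/[a-z]{3}|STOP/&&!/Ft/'
from h import *
a=wind(-139.1,-49.1-576,.213,step=10,vel=.15)
st("state"); print("end",a)
d=grab("side"); np.savez("side3.npz",**d); save(d["pixels"],"side3.png")
for x in(.55,.615): gapprof(d,x)
P=cloud(d).reshape(-1,3); n=(abs(P[:,0]-.583)<.055)&(P[:,1]<-.08)&(P[:,1]>-.2)&(P[:,2]>.045)&(P[:,2]<.1); print("plate hist",np.histogram(P[n,2],np.arange(.045,.1,.004)))
cv2.imwrite("pics/crop6.png",cv2.resize(cv2.imread("pics/side3.png")[130:280,220:390],None,fx=4,fy=4,interpolation=2))
E
```

```text
-149 Ft 0.5 Fr 3.6 Fz 6.2 t 17.2
-189 Ft 1.4 Fr 0.5 Fz 6.2 t 18.2
-229 Ft 1.0 Fr 1.3 Fz 6.1 t 19.2
-269 Ft 0.9 Fr 1.7 Fz 5.9 t 20.2
-309 Ft 0.7 Fr 2.6 Fz 4.9 t 21.2
-349 Ft -0.0 Fr 4.4 Fz 5.1 t 22.2
-389 Ft -0.6 Fr 5.0 Fz 4.0 t 23.2
-429 Ft 1.5 Fr 6.0 Fz 5.7 t 24.2
-469 Ft 1.8 Fr 5.2 Fz 5.9 t 25.2
-509 Ft 0.1 Fr 3.1 Fz 7.3 t 26.2
-549 Ft 0.4 Fr -1.0 Fz 5.6 t 27.2
-589 Ft 0.8 Fr 0.1 Fz 5.7 t 28.2
-625 Ft -0.4 Fr 2.4 Fz 7.6 t 29.2
state t 29.23 p [ 0.577  -0.0753  0.2129] F [-0.6  2.4  7.6] T [ 0.24 -0.01  0.05] op 0.224
end -625.1
prof 0.55 [(90, 241), (88, 241), (86, 241), (84, 241), (82, 241), (80, 241), (78, 241), (76, 241), (74, 241), (72, 239), (70, 236), (68, 227), (66, 212), (64, 192), (62, 164), (60, 123), (58, 106), (56, 119), (54, 163), (52, 205), (50, 217), (48, 209), (46, 192), (44, 210), (42, 215), (40, 210), (38, 189), (36, 198), (34, 209), (32, 217)]
prof 0.615 [(90, 179), (88, 167), (86, 159), (84, 156), (82, 154), (80, 153), (78, 152), (76, 152), (74, 152), (72, 152), (70, 152), (68, 153), (66, 152), (64, 148), (62, 139), (60, 110), (58, 92), (56, 88), (54, 108), (52, 134), (50, 149), (48, 155), (46, 150), (44, 160), (42, 175), (40, 189), (38, 187), (36, 202), (34, 216), (32, 217)]
plate hist (array([ 37,  49,  18,   7,   3, 525,  54,   0,   0,   0,   0,   0,   0]), array([0.045, 0.049, 0.053, 0.057, 0.061, 0.065, 0.069, 0.073, 0.077,
```

View pics/crop6.png

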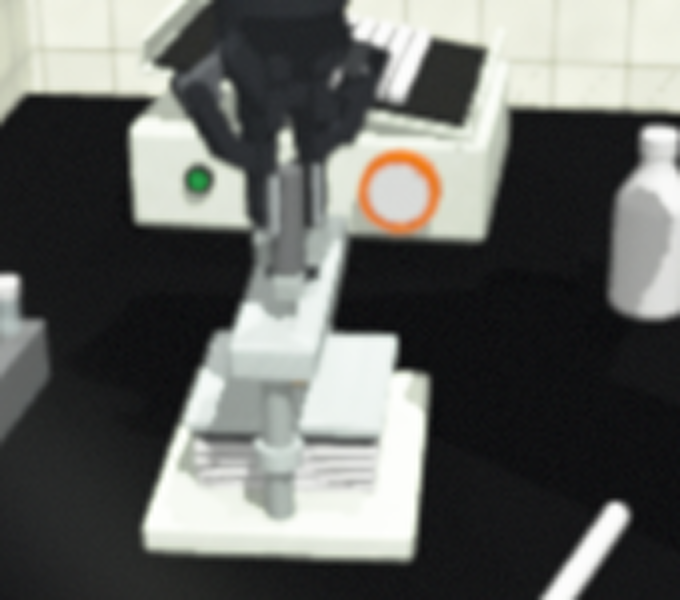

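The plate has come down about 18.5 mm (top 85 to 67 mm). The dark band above the stack at crop (285,435) is now only about 7 mm, part of which may be the rubber. I continue in 5° steps with a tighter force limit.

```bash
python3 - <<'E' | awk '!/Ft/||/[05] Ft/&&NR%4==0||/STOP/'
from h import *
a=-625.1
for k in range(3):
    b=wind(a,a-45,.213,step=5,vel=.1,fmax=8); 
    st("end %.1f"%b); d=grab("side"); P=cloud(d).reshape(-1,3)
    n=(P[:,0]>.53)&(P[:,0]<.635)&(P[:,1]<-.08)&(P[:,1]>-.2)&(P[:,2]>.05)&(P[:,2]<.08); print("plate z",np.median(P[n,2])); 
    gapprof(d,.55)
    if b>a-44.9: break
    a=b
E
```

```text
-645 Ft 0.8 Fr 2.6 Fz 6.8 t 30.3
-665 Ft -0.9 Fr 5.6 Fz 6.5 t 31.3
end -670.1 t 31.53 p [ 0.6248 -0.0902  0.213 ] F [2.7 3.9 6.3] T [ 0.52 -0.33  0.01] op 0.23
plate z 0.06605179952123524
prof 0.55 [(90, 241), (88, 241), (86, 241), (84, 241), (82, 242), (80, 242), (78, 242), (76, 242), (74, 241), (72, 241), (70, 242), (68, 242), (66, 231), (64, 214), (62, 186), (60, 143), (58, 112), (56, 112), (54, 151), (52, 201), (50, 215), (48, 210), (46, 193), (44, 211), (42, 216), (40, 211), (38, 190), (36, 199), (34, 210), (32, 218)]
-690 Ft -0.5 Fr 4.1 Fz 4.4 t 32.6
-710 Ft 0.3 Fr 4.3 Fz 4.4 t 33.6
end -715.1 t 33.83 p [ 0.6479 -0.1348  0.213 ] F [5.1 1.3 5.1] T [ 0.11 -0.7   0.01] op 0.221
plate z 0.06458563078025198
prof 0.55 [(90, 242), (88, 241), (86, 241), (84, 241), (82, 241), (80, 241), (78, 242), (76, 242), (74, 242), (72, 241), (70, 240), (68, 239), (66, 232), (64, 224), (62, 212), (60, 191), (58, 156), (56, 137), (54, 148), (52, 198), (50, 214), (48, 210), (46, 193), (44, 210), (42, 216), (40, 210), (38, 190), (36, 199), (34, 210), (32, 218)]
-735 Ft 1.2 Fr 4.9 Fz 4.2 t 34.9
-755 Ft -0.6 Fr 5.2 Fz 5.2 t 35.9
end -760.1 t 36.13 p [ 0.6327 -0.1821  0.2131] F [ 3.4 -3.1  4.8] T [-0.54 -0.63  0.02] op 0.226
plate z 0.0630789232747336
prof 0.55 [(90, 242), (88, 242), (86, 242), (84, 242), (82, 242), (80, 242), (78, 242), (76, 242), (74, 242), (72, 241), (70, 241), (68, 241), (66, 241), (64, 235), (62, 222), (60, 198), (58, 164), (56, 143), (54, 147), (52, 195), (50, 212), (48, 208), (46, 193), (44, 210), (42, 216), (40, 211), (38, 190), (36, 199), (34, 210), (32, 217)]
```

About 22–23.5 mm lowered and the dark line has nearly gone, with no stop yet. I go up to 110° further, stopping on a force rise; that gives a gap under 3 mm even from the largest possible start.

```bash
python3 - <<'E'
from h import *
a=-760.1
b=wind(a,a-110,.213,step=5,vel=.1,fmax=7)
st("end %.1f"%b); d=grab("side"); P=cloud(d).reshape(-1,3)
n=(P[:,0]>.53)&(P[:,0]<.635)&(P[:,1]<-.08)&(P[:,1]>-.2)&(P[:,2]>.05)&(P[:,2]<.08); print("plate z",np.median(P[n,2])); gapprof(d,.55)
save(cv2.resize(d["pixels"][130:280,220:390],None,fx=4,fy=4,interpolation=2),"crop7.png")
E
```

```text
-765 Ft -0.1 Fr 4.7 Fz 4.6 t 36.4
-770 Ft 0.0 Fr 4.5 Fz 4.8 t 36.7
-775 Ft 0.5 Fr 5.0 Fz 5.5 t 36.9
-780 Ft 0.6 Fr 4.6 Fz 5.0 t 37.2
-785 Ft 0.3 Fr 5.4 Fz 4.8 t 37.4
-790 Ft 0.2 Fr 5.3 Fz 6.3 t 37.7
-795 Ft 0.3 Fr 4.4 Fz 5.8 t 37.9
-800 Ft -1.1 Fr 5.4 Fz 4.9 t 38.2
-805 Ft -0.4 Fr 4.9 Fz 6.1 t 38.4
-810 Ft -1.4 Fr 5.3 Fz 5.3 t 38.7
-815 Ft -0.5 Fr 4.7 Fz 5.9 t 38.9
-820 Ft -0.2 Fr 4.3 Fz 6.9 t 39.2
-825 Ft -0.2 Fr 4.0 Fz 6.2 t 39.4
-830 Ft 0.1 Fr 3.8 Fz 6.5 t 39.7
-835 Ft -0.3 Fr 2.9 Fz 6.5 t 39.9
-840 Ft -1.1 Fr 3.2 Fz 7.6 t 40.2
-845 Ft -0.3 Fr 2.5 Fz 8.4 t 40.4
-850 Ft -0.6 Fr 2.3 Fz 7.3 t 40.7
-855 Ft -4.6 Fr 1.1 Fz 5.3 t 40.9
-860 Ft -12.4 Fr 0.7 Fz 2.8 t 41.2
STOP
end -860.1 t 41.18 p [ 0.534  -0.1826  0.2134] F [  7.4 -10.    2.8] T [-1.63 -1.16  0.01] op 0.224
plate z 0.06006986509111523
prof 0.55 [(90, 224), (88, 224), (86, 225), (84, 225), (82, 224), (80, 224), (78, 224), (76, 224), (74, 225), (72, 226), (70, 229), (68, 236), (66, 240), (64, 242), (62, 240), (60, 228), (58, 211), (56, 192), (54, 177), (52, 187), (50, 196), (48, 197), (46, 189), (44, 210), (42, 216), (40, 211), (38, 190), (36, 199), (34, 210), (32, 218)]
```

View pics/crop7.png

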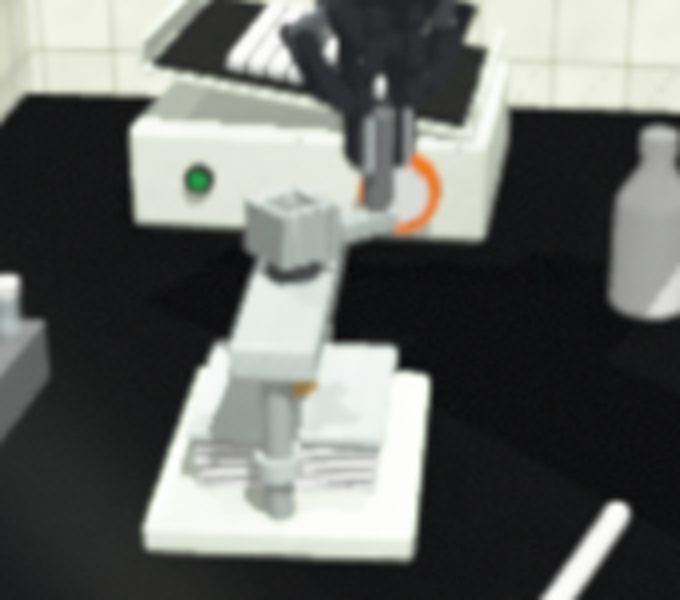

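Tangential force rose to 12 N, so the screw is at its stop, and the picture shows no dark gap left at crop (285,445). I back off a few degrees to relieve the load (backlash only), release, clear the arm and check that the crank is still seated.

```bash
python3 - <<'E'
from h import *
t=np.radians(-853); h=[S[0]+.065*np.cos(t),S[1]+.065*np.sin(t)]
r.move_linear([*h,.213],vel=.05); st("relaxed")
r.set_gripper(1.0); st("open")
r.move_linear([*h,.29],vel=.15); r.move_to([.42,-.33,.33],down(40)); st("aside")
for n in("top","side"):
    d=grab(n); P=cloud(d).reshape(-1,3); save(d["pixels"],n+"4.png")
    near=np.hypot(*(P[:,:2]-S).T)<.1
    for lo,hi in((.178,.19),(.215,.235)):
        A=P[near&(P[:,2]>lo)&(P[:,2]<hi)&((lo>.2)|(np.hypot(*(P[:,:2]-S).T)<.032))]
        if len(A)>4: print(n,lo,len(A),A.mean(0).round(4),cv2.minAreaRect((A[:,:2]*1000).astype(np.float32)))
    A=P[near&(P[:,2]>.05)&(P[:,2]<.10)]; print("plate z",np.median(A[:,2]))
top=cv2.imread("pics/top4.png")[150:280,350:510]; side=cv2.imread("pics/side4.png")[150:280,240:370]
cv2.imwrite("pics/crop8.png",np.hstack([cv2.resize(top,(410,333),interpolation=2),cv2.resize(side,(333,333),interpolation=2)]))
E
```

```text
relaxed t 41.54 p [ 0.5386 -0.1874  0.2129] F [ 0.4 -2.2  7.4] T [-0.03 -0.12 -0.01] op 0.223
open t 42.2 p [ 0.5386 -0.1875  0.213 ] F [ 0.2  0.1 -1.1] T [-0.01 -0.01 -0.  ] op 0.997
aside t 43.65 p [ 0.4204 -0.3294  0.3292] F [ 0.8 -0.4 -0.1] T [-0.01  0.05  0.06] op 1.002
top 0.178 509 [ 0.5835 -0.1406  0.1834] ((583.7919921875, -140.79638671875), (42.11186218261719, 43.17717361450195), 47.82736587524414)
top 0.215 139 [ 0.5394 -0.1867  0.2261] ((540.0765380859375, -187.84902954101562), (18.773210525512695, 19.655967712402344), 27.574504852294922)
plate z 0.05874412436289411
side 0.178 172 [ 0.5813 -0.1365  0.1834] ((581.766845703125, -141.2410888671875), (45.10893630981445, 46.560245513916016), 49.00718688964844)
side 0.215 50 [ 0.5376 -0.1844  0.2222] ((537.8684692382812, -186.02247619628906), (17.562143325805664, 14.977936744689941), 2.228792667388916)
plate z 0.060046199443698545
```

View pics/crop8.png

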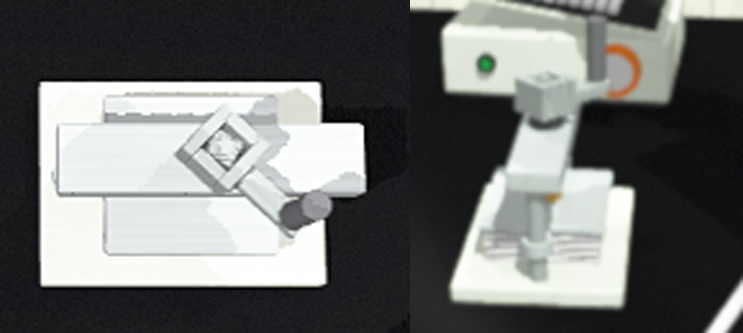

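The crank is still seated and level: hub centre at (0.5838,-0.1408), hub top at 0.1834. The plate is 25–26 mm lower than at the start, with no gap visible.

```bash
python3 -c "
from h import *
r.hand_in(); st('done')"
```

```text
the job is handed in; nothing more can be done
the job is handed in; nothing more can be done
```

I fitted the steel crank with the square hole onto the press's shaft and wound it clockwise about 2.25 turns until the screw reached its stop. Then I backed off about 7°, let go, moved the arm clear and handed in at about t = 44 s of the 67 s allowed. The hand-in gave no verdict.

- **Crank:** in the last check the hub centre was within about 1 mm of the shaft axis. Its top was at z = 0.183, which means it is fully seated on the shoulder.
- **Plate:** it ended 25–26 mm lower than it started, and the side picture shows no gap above the cassettes. I never measured the gap itself. That it is closed rests on that picture and on the tangential force jumping to 12 N at the stop.
- **Disagreements:** none that matter. The two cameras differed by about 1 mm on plate height and about 2 mm on the hub's position. There was a steady 3–8 N upward force and up to about 6 N radial force on the tool while winding, well under the limits.

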